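# Tip the spring housings into the polisher's hopper

### The job

Two small totes stand on the tiled shelf: pick up the one that holds the two round chrome spring housings by its handle bar, carry it level to the round feed hopper of the polisher and tip both housings into the hopper over the tote's open end. Then set the empty tote back down upright on the shelf where it stood and let go.

Things in the scene. Friction and masses are not known exactly. Their poses are not given: they have to be found in the camera images.
- tote_grip (a point): Centre of the handle bar of the tote to tip, 75 mm above its underside: a loose white trough 160 mm long (x, to its open end), 60 wide (y), walls 44 high, 0.16 kg, flat on the shelf, holding two round chrome housings. The bar crosses it along y: 12 mm thick, 18 high, 52 free between end posts, 30 mm clear above the housings. Rear wall 70 mm behind. Not its twin, which holds square black parts.
- tote_lip (a point): Middle of the same tote's pouring lip at its open end, which has no wall: 90 mm ahead of the bar's centre (tote x) and 48 mm below it, 27 mm above the underside. Axes as the tote's, z up. The floor is flat under the rear half and rises at 15 degrees to this lip, so the housings roll out only once this end is tipped down clearly more than 15 degrees; 35 to 45 degrees empties it.
- hopper: Polisher's feed hopper: fixed dark steel round funnel, open on top, closed below, 105 mm high; outside diameter 200 mm at the rim, 140 at the foot; wall 4, floor 6. Origin: centre of its underside on the shelf, z up. A grey drive unit 130 mm wide, about 100 high, stands 100 to 200 mm from its centre on its +x side. The square black scrap tray is not the hopper.
- housing1_center (a point): Centre of one chrome eject spring housing, a plain loose cylinder 32 mm in diameter and 46 mm long (along its y), about 50 g, lying across the tote near its rear wall; it rolls.
- housing2_center (a point): Centre of the other, identical housing, lying in the tote next to the first, on the open end's side.
Things that resemble listed ones, but are neither listed nor needed, are in the scene too. Leave any red look-alike of the part that bears tote_grip alone.

How it is judged:
On the way:
1. the tote is tipped (more than 11 degrees) at the hopper (its bar within 240 mm of the hopper's axis) (angle between tote_grip's own z axis and vertical above 0.2 rad and horizontal distance between tote_grip and hopper below 0.24 m and height (world z) of tote_grip above 0.12 m), for 0.1 s.
At the end, for the whole second after the job is handed in: Both housings lie inside the hopper (centres within 90 mm of its axis and below 100 mm), and the tote stands upright on the shelf (tilt below 6 degrees, bar 65 to 85 mm high) within 70 mm of where it stood (horizontal distance between each of housing1_center, housing2_center and hopper below 0.09 m and height (world z) of each of housing1_center, housing2_center below 0.1 m and angle between tote_grip's own z axis and vertical below 0.1 rad and height (world z) of tote_grip between 0.065 and 0.085 m and distance of tote_grip from where it was at the start of the episode below 0.07 m); the robot touches nothing.
It also fails if it takes over 54 s, if anything falls off the work surface, if the arm or the gripper's body presses on something with over 40 N, if the wrist force passes 120 N, or if a joint passes its speed limit or range.

### The arm

A 6-joint arm with a two-finger parallel gripper is mounted at the origin on the work surface. World frame = base frame: x ahead of the robot, y to its left, z up, the work surface at z = 0. Lengths are in m, angles in rad, forces in N, time in s.
With the tool pointing down it reaches from about 0.275 to 0.75 m from the base axis. Payload 10.2 kg.
Tool frame: the origin (TCP) lies at the very end of the fingers, on their centre line; the grasp point (between the pads) lies 19 mm behind it; z points along the fingers, y is the line along which they close (so a half turn about z gives the same grasp; the last joint's range is limited). The gripper opens to 85 mm and grips with 20 to 120 N. Pads are 22 mm wide; open, the fingers measure 114 mm over their backs; the gripper's body (76 mm by 85 mm) begins 54 mm behind the grasp point. The pads swing forward as they close: fully open they stand 13 mm farther back than shut.
Start: joints at [-1.398, 0.313, 1.498, -0, 1.331, -0.223], TCP at [0.202, -0.484, 0.231] pointing down, gripper open.
Joint ranges: [-2.94, 2.94], [-0.97, 2.17], [0.19, 2.56], [-1.23, 4.37], [0.02, 3.11], [-2.88, 2.88]. Speed limits (rad/s): [2.39, 2.39, 3.01, 3.14, 3.14, 3.14].

### API

Orientations are given as a rotation vector (axis times angle).
In Python, from rig import * gives the robot as it stands. The module is installed in compiled form; this text tells all that it offers.
- The arm moves only by the tool move_arm, never from a script. Its argument "targets" is text: rows parted by semicolons, each of 7 numbers parted by spaces: the shift along the tool's x, y, z in cm, then the turn, a rotation vector about the tool's x, y, z in degrees, then the finger opening in cm, from 0 to 8.54. A call has 1 to 10 rows; each row is the pose to reach, as a shift and turn from the pose commanded when the call began, along the tool's axes at that moment; what a row does not reach only later rows make up. A row lasts 1/8 s, in which the tool goes at most 62.5 mm and 10.7 degrees, less where a joint would pass 70% of its speed; a pose out of reach is approached as far as the arm can. A call with a gripper value outside its range is refused whole. The fingers move at their own pace and stop on an object; "grip_force" is the grip in N (left out, the last holds). Time passes only in rows, so rows that repeat a pose let the fingers close. It gives the time, the measured TCP pose, the force, the opening and the grip force at its end, in the units of the state.
- sense(): the state, without advancing time (a new reading comes with each control period).
- capture(name): name is "scene" or "top" or "wrist"; returns the picture (400x640x3 uint8, red, green, blue); there is no depth.
- calibration(name): a dict with "vertical_fov" (degrees; the focal length in pixels is half the picture's height over the tangent of half this angle, whatever the lens; pixels are square), "cx", "cy" (the principal point, pixels), "T" (4x4, takes a point from camera to world coordinates). Camera axes: x right, y up, looking along -z (the intrinsics and any distortion apply to the point x, -y, -z); pixel columns grow to the right and rows downward; lengths in m; the calibration is good to about 2 mm. A picture is of the moment at which its call begins: read the wrist's pose just before it. calibration takes no time and is no camera call; for the wrist camera it gives the pose at the moment of the call.
- sign_off(): hands the job in; it is judged then, once.
The state is a dict: "time": time; "joints": joint angles; "joint_velocities": joint speeds; "effort": joint torques, N m; "tcp_pos": TCP position; "orientation": TCP orientation; "contact_force": force on the tool from outside, world axes, zero at the start; "ft_torque": the same for the moment, N m; "finger_gap": opening from 0.0 (shut) to 1.0 (fully open); "grasp_force": force on a finger pad.
Only numpy, scipy, OpenCV 4.12 (cv2) and the standard library are available. Lean on these libraries where they do the work, as an engineer would, in place of code of your own. Each camera call takes 0.05 s, during which the arm holds its last target. There are 200 camera calls.

## Working session

There is one attempt and no reset: what is moved stays moved. The work goes in short steps, Python scripts to look and compute and a tool call to move; the robot and the scene stay as the last step left them, time stands still between calls to the robot, and variables do not carry over. Pictures are saved under pics/ and viewed, at most 10 in all, crops included, and the job is handed in when it is done.

Besides the shell and the picture viewer there is one more tool, called after "Call:" by a JSON object that holds its "op" and its "data". move_arm: Moves the arm, as the interface text tells. Its arguments: {"type":"object","properties":{"targets":{"type":"string"},"grip_force":{"type":"number"}},"required":["targets"]}

```bash
mkdir -p pics; python3 - <<'E'
from rig import *
import cv2,numpy as np
for n in("scene","top"):
    c=calibration(n); print(n,{k:(np.round(v,4).tolist() if k=="T" else v) for k,v in c.items()})
    im=capture(n); cv2.imwrite(f"pics/{n}0.png",im[:,:,::-1])
s=sense();print(s["time"],s["tcp_pos"],s["orientation"],s["finger_gap"])
E
```

```text
scene {'vertical_fov': 53.72649110892787, 'cx': 318.2630030119966, 'cy': 198.3109433532417, 'T': [[-0.7009, -0.4073, 0.5855, 0.9008], [0.7133, -0.4047, 0.5722, 0.4183], [0.0039, 0.8187, 0.5742, 0.5146], [0.0, 0.0, 0.0, 1.0]]}
top {'vertical_fov': 49.125426463538524, 'cx': 315.78228175422055, 'cy': 198.5851722461702, 'T': [[-0.0275, 0.997, -0.0717, 0.4043], [-0.9996, -0.0271, 0.0063, 0.0003], [0.0043, 0.0719, 0.9974, 0.8527], [0.0, 0.0, 0.0, 1.0]]}
0.1 [ 0.20236117 -0.48418489  0.23081011] [-3.07917622e+00 -6.17464814e-01 -2.81436477e-05] 1.0010725298428256
```

View pics/scene0.png

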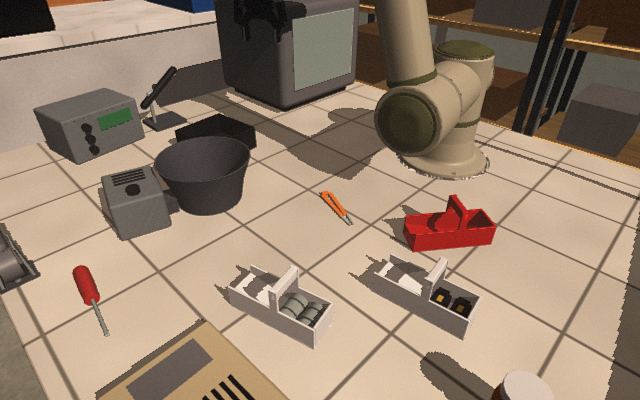

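View pics/top0.png

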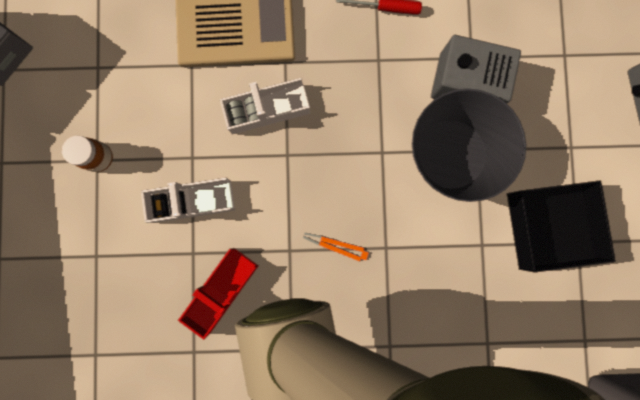

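Candidates (top view): a white tote at (265,105) with round grey cylinders, a white tote at (188,200) with square black/gold parts, and a red look-alike at (218,293). The first fits the description. The hopper is the round dark funnel at (469,145); the scrap tray is the square one at (562,227). Next is one enlarged crop to confirm the tote.

```bash
python3 - <<'E'
import cv2,numpy as np
a=cv2.imread("pics/scene0.png")[255:355,222:340]; b=cv2.imread("pics/top0.png")[70:140,210:328]
r=lambda i:cv2.resize(i,None,fx=6,fy=6,interpolation=cv2.INTER_CUBIC)
im=np.vstack([r(a)[:,:],r(b)]);print(im.shape)
a5=cv2.resize(a,None,fx=3.4,fy=3.4,interpolation=2) 
k=3.4*1
f=lambda i,s:cv2.resize(i,None,fx=s,fy=s,interpolation=2)
A=f(a,3.3);B=f(b,3.3)
c=np.zeros((560,708,3),np.uint8);A=f(a,3.0)
A=f(a,5)[:, :]
# scene crop (x3.3) placed left, top crop (x3.3) right
A=f(a,3.3);w=A.shape[1];c=np.zeros((400,800,3),np.uint8);c[:A.shape[0],:w]=A;c[:B.shape[0],400:400+B.shape[1]]=B
for i in range(0,12): 
    cv2.putText(c,str(222+i*10),(int(i*33),345),0,.35,(0,255,0));cv2.putText(c,str(210+i*10),(400+int(i*33),245),0,.35,(0,255,0))
    cv2.line(c,(int(i*33),325),(int(i*33),333),(0,255,0));cv2.line(c,(400+int(i*33),227),(400+int(i*33),235),(0,255,0))
cv2.imwrite("pics/crop0.png",c)
E
```

```text
(1020, 708, 3)
```

View pics/crop0.png

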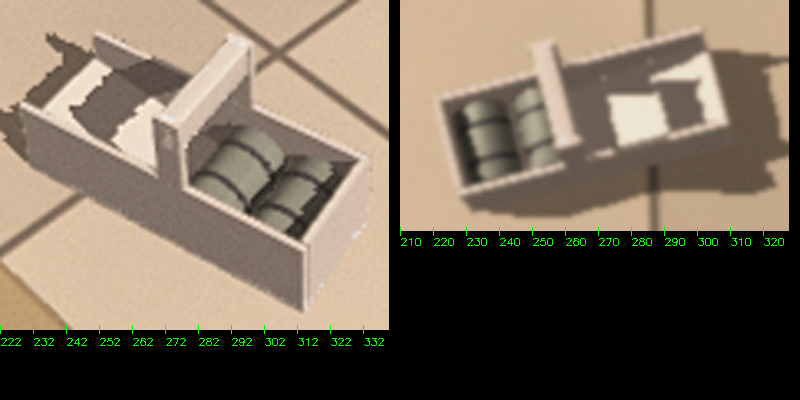

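The crop confirms it: two round chrome cylinders at the rear (left in the top view), with the open end pointing toward the hopper. Now I'll triangulate the bar ends and rear corners and fit the hopper rim.

```bash
cat > h.py <<'E'
from rig import *
import cv2,numpy as np
from scipy.optimize import least_squares
def ray(c,p):
    f=200/np.tan(np.radians(c["vertical_fov"]/2)); T=np.array(c["T"])
    d=T[:3,:3]@np.array([(p[0]-c["cx"])/f,-(p[1]-c["cy"])/f,-1]); return T[:3,3],d/np.linalg.norm(d)
def plane(c,p,z):
    o,d=ray(c,p); return o+d*(z-o[2])/d[2]
def tri(c1,p1,c2,p2):
    (a,u),(b,v)=ray(c1,p1),ray(c2,p2)
    s=np.linalg.lstsq(np.c_[u,-v],b-a,rcond=None)[0]; x,y=a+s[0]*u,b+s[1]*v
    return (x+y)/2,np.linalg.norm(x-y)
def circ(P):
    return least_squares(lambda q:np.hypot(P[:,0]-q[0],P[:,1]-q[1])-q[2],[*P.mean(0)[:2],.1],loss="soft_l1",f_scale=.002).x
E
python3 - <<'E'
from h import *
np.set_printoptions(precision=4,suppress=True)
S,T=calibration("scene"),calibration("top")
for n,s,t in[("bar+x",(273.5,290.8),(253.3,83)),("bar-x",(294.7,267.4),(260.6,113)),("rear+x",(315.3,330.2),(223.6,100.3)),("rear-x",(333.5,302.6),(230.3,128.2))]:
    print(n,*tri(S,s,T,t))
for t in[(301.8,79.4),(309.4,108.5)]:print("front44",plane(T,t,.044))
# rim of hopper: outermost dark pixels seen from inside along rays from the centre
for n,c,ctr,angs in(("top",T,(469,145),np.r_[90:260:3]),("scene",S,(202,160),np.r_[150:390:5])):
    im=cv2.imread(f"pics/{n}0.png"); g=cv2.GaussianBlur(im,(3,3),0).astype(float).max(2)
    P=[]
    for a in np.radians(angs):
        for r in range(20,75):
            q=(ctr[0]+r*np.cos(a),ctr[1]+r*np.sin(a))
            if g[int(round(q[1])),int(round(q[0]))]>110: P.append(q);break
    for z in(.095,.105,.115): print(n,z,len(P),circ(np.array([plane(c,p,z) for p in P])))
    for p in P: cv2.circle(im,(int(p[0]),int(p[1])),1,(0,255,0),-1)
    cv2.imwrite(f"pics/rim_{n}.png",im)
E
python3 -c "
import cv2,numpy as np
a=cv2.imread('pics/rim_top.png')[70:220,390:550];b=cv2.imread('pics/rim_scene.png')[110:260,110:270]
cv2.imwrite('pics/rim.png',cv2.resize(np.hstack([a,b]),None,fx=2.5,fy=2.5))"
```

```text
bar+x [0.6701 0.1028 0.0827] 0.0022530684506870046
bar-x [0.616  0.0901 0.0817] 0.00023748293542002468
rear+x [0.6526 0.167  0.0374] 0.00580605991848276
rear-x [0.5987 0.1539 0.0399] 0.003791690459820411
front44 [0.6889 0.0154 0.044 ]
front44 [0.6326 0.0026 0.044 ]
top 0.095 51 [ 0.5478 -0.2758  0.1011]
top 0.105 51 [ 0.5459 -0.2722  0.0998]
top 0.115 51 [ 0.544  -0.2686  0.0985]
scene 0.095 42 [ 0.4351 -0.3263  0.1458]
scene 0.105 42 [ 0.4462 -0.3085  0.1423]
scene 0.115 42 [ 0.4573 -0.2908  0.1388]
```

View pics/rim.png

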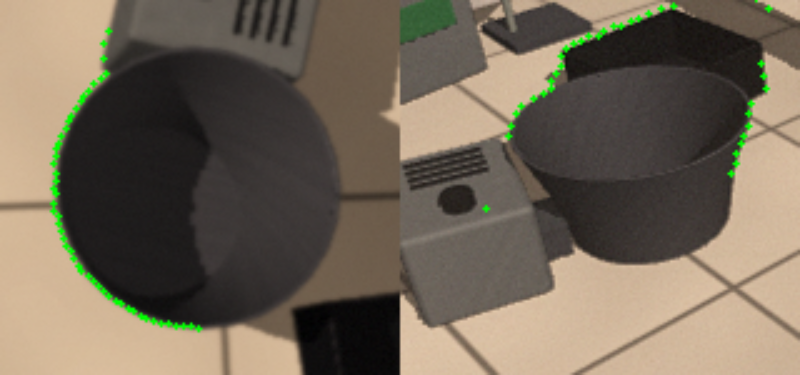

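The hopper centre is at (0.546, −0.272), with a fitted rim radius of 99.8 mm against 100 given. The bar centre is at about (0.642, 0.0955), its top at 82 mm (84 expected), with the tote's x axis heading −77°. Moving above the bar.

Call:
{"op": "move_arm", "data": {"targets": "63 -36.5 3 0 0 9.7 6;63 -36.5 3 0 0 9.7 6;63 -36.5 3 0 0 9.7 6;63 -36.5 3 0 0 9.7 6;63 -36.5 3 0 0 9.7 6;63 -36.5 3 0 0 9.7 6;63 -36.5 3 0 0 9.7 6;63 -36.5 3 0 0 9.7 6;63 -36.5 3 0 0 9.7 6;63 -36.5 3 0 0 9.7 6", "grip_force": 60}}

```text
time: 1.35
tcp_pos: [0.5812, 0.0147, 0.2052]
orientation: [3.121, 0.355, -0.0]
contact_force: [0.3, -1.2, 0.4]
finger_gap: 0.702
grasp_force: 0.0
```

Call:
{"op": "move_arm", "data": {"targets": "7.7 -6.5 0 0 0 0 6;7.7 -6.5 0 0 0 0 6;7.7 -6.5 0 0 0 0 6;7.7 -6.5 0 0 0 0 6"}}

```text
time: 1.85
tcp_pos: [0.6403, 0.0929, 0.2052]
orientation: [3.121, 0.355, -0.002]
contact_force: [-0.5, -0.1, 0.4]
finger_gap: 0.706
grasp_force: 0.0
```

```bash
python3 - <<'E'
from h import *
s=sense();c=calibration("wrist");im=capture("wrist")
print(s["tcp_pos"],s["orientation"],np.round(c["T"],4).tolist(),c["vertical_fov"],c["cx"],c["cy"])
cv2.imwrite("pics/w1.png",im[:,:,::-1])
import json;json.dump({k:np.array(v).tolist() for k,v in c.items()},open("w1.json","w"))
E
```

```text
[0.64030196 0.09285317 0.20516396] [ 3.12140398e+00  3.54622772e-01 -1.66119870e-03] [[0.225, 0.9316, 0.2853, 0.7135], [-0.9744, 0.2154, 0.0652, 0.1099], [-0.0007, -0.2927, 0.9562, 0.3475], [0.0, 0.0, 0.0, 1.0]] 70.51491030428537 317.3266639029322 195.9360759692765
```

View pics/w1.png

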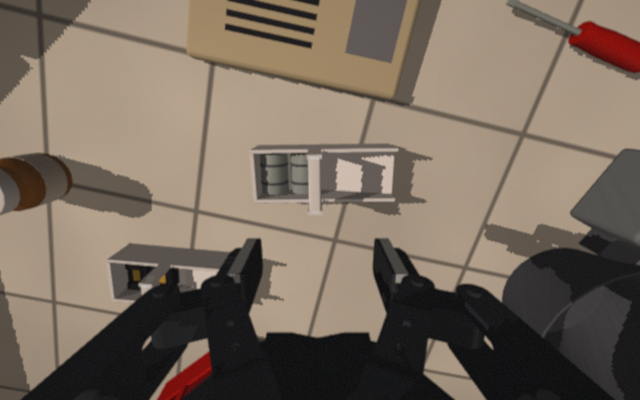

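The wrist view shows the chrome tote at (322,173) with its bar at column 315, rows ~152–213, aligned with the image columns. So the yaw is right. I'll cross-check the bar position from this view.

```bash
python3 - <<'E'
from h import *
np.set_printoptions(precision=4,suppress=True)
import json;c=json.load(open("w1.json"));T=calibration("top");S=calibration("scene")
im=cv2.imread("pics/w1.png")
print(im[140:222:2,315].max(1)); print(im[207,300:330].max(1)); print(im[165,300:330].max(1))
for p in[(315,150),(315,154),(315,213)]: print(plane(c,p,.084))
print(tri(c,(315,213),T,(260.6,113)),tri(c,(315,213),S,(294.7,267.4)))
for p in[(253,149),(253,202),(396,148),(396,199)]: print("rim",plane(c,p,.044))
E
```

```text
[175 175 141 101 104 103 100 135 187 195 187 188 187 188 188 187 187 188
 188 188 188 186 188 187 187 188 187 187 187 188 187 189 187 188 189 188
 192 185 174 174 174]
[173 174 174 174 174 174 173 167 160 177 195 193 192 190 188 188 186 186
 181 163 122 110 150 172 174 174 173 174 174 173]
[ 77  76  72  71  69  67  72 110 167 196 196 192 191 190 189 188 186 186
 178 146 110  99  99  99 100 100  99 100  98  98]
[0.6778 0.1041 0.084 ]
[0.6742 0.1033 0.084 ]
[0.617  0.0902 0.084 ]
(array([0.6161, 0.09  , 0.0815]), np.float64(1.6250644471203643e-05)) (array([0.616 , 0.0901, 0.0817]), np.float64(0.00034504461316273204))
rim [0.6585 0.168  0.044 ]
rim [0.5995 0.1584 0.044 ]
rim [0.6939 0.0195 0.044 ]
rim [0.6393 0.0022 0.044 ]
```

Call:
{"op": "move_arm", "data": {"targets": "0.4 -0.3 5 0 0 0 5;0.4 -0.3 10 0 0 0 5;0.4 -0.3 14.8 0 0 0 5;0.4 -0.3 14.8 0 0 0 5;0.4 -0.3 14.8 0 0 0 5"}}

```text
time: 2.52
tcp_pos: [0.645, 0.0966, 0.0601]
orientation: [3.121, 0.354, 0.005]
contact_force: [0.3, -0.3, 0.6]
finger_gap: 0.587
grasp_force: 0.0
```

Call:
{"op": "move_arm", "data": {"targets": "0 0 0 0 0 0 0;0 0 0 0 0 0 0;0 0 0 0 0 0 0;0 0 0 0 0 0 0;0 0 0 0 0 0 0;0 0 0 0 0 0 0", "grip_force": 60}}

```text
time: 3.28
tcp_pos: [0.6446, 0.0971, 0.0591]
orientation: [3.121, 0.355, 0.003]
contact_force: [-0.3, -0.7, 6.8]
finger_gap: 0.125
grasp_force: 60.1
```

Call:
{"op": "move_arm", "data": {"targets": "0 0 -1 0 0 0 0;0 0 -3 0 0 0 0;0 0 -6 0 0 0 0;0 0 -9 0 0 0 0;0 0 -12 0 0 0 0;0 0 -15 0 0 0 0;0 0 -17 0 0 0 0;0 0 -18 0 0 0 0;0 0 -18 0 0 0 0"}}

```text
time: 4.4
tcp_pos: [0.6439, 0.0972, 0.2377]
orientation: [3.121, 0.355, 0.0]
contact_force: [0.3, -0.1, -3.6]
finger_gap: 0.129
grasp_force: 58.7
```

```bash
python3 - <<'E'
from h import *
cv2.imwrite("pics/w2.png",np.hstack([cv2.resize(capture(n),(400,250))[:,:,::-1] for n in("wrist","scene")]))
E
```

```text
(no output)
```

View pics/w2.png

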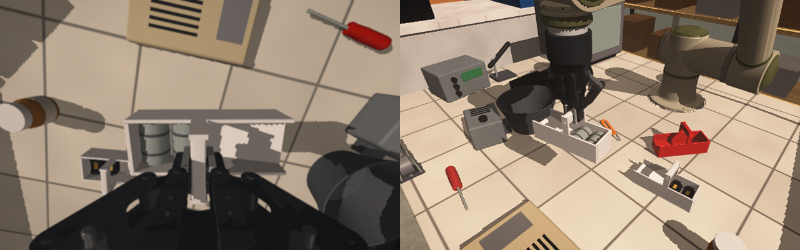

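Level, with both housings inside. Carrying it to the hopper.

Call:
{"op": "move_arm", "data": {"targets": "-1 1.4 0 0 0 0 0;-3 4.2 0 0 0 0 0;-5.5 7.6 0 0 0 0 0;-8 11.1 0 0 0 0 0;-10.5 14.6 0 0 0 0 0;-13 18 0 0 0 0 0;-15.3 21.2 0 0 0 0 0;-16.8 23.3 0 0 0 0 0;-17.6 24.4 0 0 0 0 0;-17.8 24.7 0 0 0 0 0"}}

```text
time: 5.75
tcp_pos: [0.5255, -0.184, 0.2374]
orientation: [-3.121, -0.354, 0.0]
contact_force: [-0.1, 0.4, -2.7]
finger_gap: 0.129
grasp_force: 58.7
```

Call:
{"op": "move_arm", "data": {"targets": "0 0 0 0 0 0 0;0 0 0 0 0 0 0;0 0 0 0 0 0 0"}}

```text
time: 6.12
tcp_pos: [0.5262, -0.1829, 0.2376]
orientation: [-3.121, -0.356, -0.0]
contact_force: [0.1, -0.4, -3.0]
finger_gap: 0.133
grasp_force: 58.7
```

```bash
python3 - <<'E'
from h import *
cv2.imwrite("pics/w3.png",np.hstack([cv2.resize(capture(n),(400,250))[:,:,::-1] for n in("wrist","scene")]))
s=sense();print(s["joints"],s["tcp_pos"])
E
```

```text
[-5.45369137e-01  3.79534577e-01  1.38844366e+00 -8.08360082e-06
  1.37364204e+00  7.98364267e-01] [ 0.52606026 -0.18315668  0.23754947]
```

View pics/w3.png

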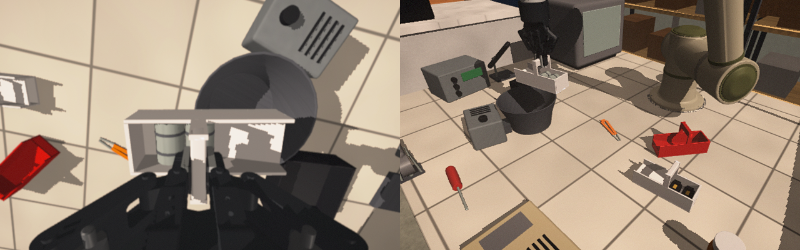

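The tote sits over the hopper's near side with its lip near the axis and both housings still inside. Tipping slowly.

Call:
{"op": "move_arm", "data": {"targets": "0 -0.2 0.2 4 0 0 0;0 -0.3 0.3 9 0 0 0;0 -0.4 0.4 14 0 0 0;0 -0.6 0.6 19 0 0 0;0 -0.7 0.7 24 0 0 0;0 -0.8 0.8 28 0 0 0;0 -0.9 0.9 32 0 0 0;0 -1 1 36 0 0 0;0 -1.1 1.1 40 0 0 0;0 -1.2 1.1 43 0 0 0"}}

```text
time: 7.48
tcp_pos: [0.5234, -0.1719, 0.2264]
orientation: [-2.377, -0.27, 0.107]
contact_force: [-0.8, 0.8, -2.1]
finger_gap: 0.129
grasp_force: 59.0
```

Call:
{"op": "move_arm", "data": {"targets": "0 0 0 0 0 0 0;0 0 0 0 0 0 0;0 0 0 0 0 0 0;0 0 0 0 0 0 0;0 0 0 0 0 0 0;0 0 0 0 0 0 0;0 0 0 0 0 0 0;0 0 0 0 0 0 0"}}

```text
time: 8.48
tcp_pos: [0.5232, -0.1718, 0.2265]
orientation: [-2.378, -0.27, 0.107]
contact_force: [0.6, 0.9, -2.9]
finger_gap: 0.128
grasp_force: 59.0
```

```bash
python3 - <<'E'
from h import *
cv2.imwrite("pics/w4.png",np.hstack([cv2.resize(capture(n),(400,250))[:,:,::-1] for n in("wrist","top")]))
E
```

```text
(no output)
```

View pics/w4.png

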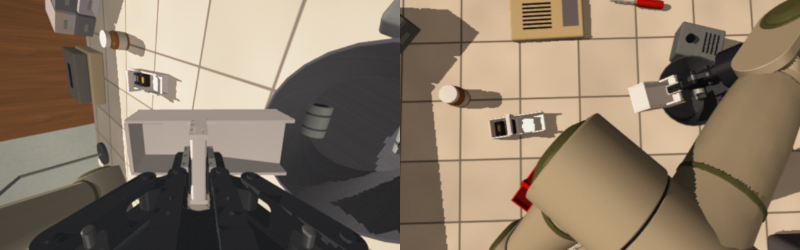

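The tote is empty in the wrist view, and one housing is visible in the hopper at about (318,120); the other may be hidden. Levelling and heading back, with a hopper check on the way.

Call:
{"op": "move_arm", "data": {"targets": "0 0 0 -8 0 0 0;0 0 0 -17 0 0 0;0 0 0 -26 0 0 0;0 0 0 -35 0 0 0;0 0 0 -41 0 0 0;0 0 0 -43 0 0 0;0 0 0 -43 0 0 0"}}

```text
time: 9.45
tcp_pos: [0.5232, -0.1716, 0.2265]
orientation: [-3.12, -0.355, 0.001]
contact_force: [-0.1, 0.8, -2.1]
finger_gap: 0.129
grasp_force: 59.0
```

Call:
{"op": "move_arm", "data": {"targets": "2 -2.6 0 0 0 0 0;5 -6.6 0 0 0 0 0;8 -10.5 0 0 0 0 0;11 -14.4 0 0 0 0 0;14 -18.3 0 0 0 0 0;16.5 -21.6 0 0 0 0 0;17.9 -23.4 0 0 0 0 0;17.9 -23.4 0 0 0 0 0;17.9 -23.4 0 0 0 0 0"}}

```text
time: 10.58
tcp_pos: [0.6451, 0.0953, 0.2261]
orientation: [-3.121, -0.353, 0.002]
contact_force: [-0.5, -0.2, -1.6]
finger_gap: 0.125
grasp_force: 59.0
```

```bash
python3 - <<'E'
from h import *
a=capture("top");b=capture("scene");w=capture("wrist")
f=lambda i:cv2.resize(i,(390,290),interpolation=2)
cv2.imwrite("pics/w5.png",np.vstack([np.hstack([f(a[80:210,400:575]),f(b[110:240,120:295])]),np.hstack([f(w),f(b)])])[:,:,::-1])
E
```

```text
(no output)
```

View pics/w5.png

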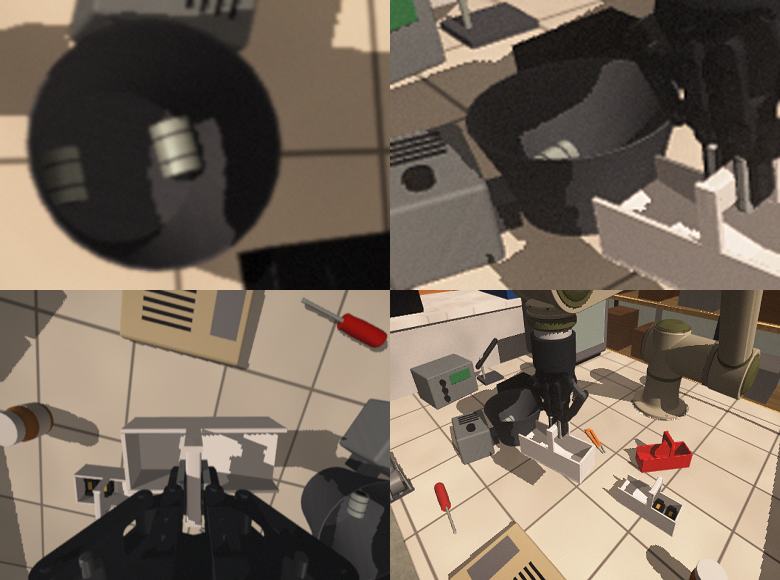

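Both housings are inside the hopper (top crop at (66,175) and (176,147)), and the tote is empty. Setting it down.

Call:
{"op": "move_arm", "data": {"targets": "0 0 3 0 0 0 0;0 0 7 0 0 0 0;0 0 11 0 0 0 0;0 0 14 0 0 0 0;0 0 15.5 0 0 0 0;0 0 16.2 0 0 0 0;0 0 16.6 0 0 0 0;0 0 16.6 0 0 0 0"}}

```text
time: 11.72
tcp_pos: [0.6454, 0.0965, 0.0612]
orientation: [3.121, 0.355, 0.002]
contact_force: [0.4, 0.8, -2.1]
finger_gap: 0.126
grasp_force: 58.9
```

Call:
{"op": "move_arm", "data": {"targets": "0 0 0.1 0 0 0 0;0 0 0.2 0 0 0 0;0 0 0.2 0 0 0 0"}}

```text
time: 12.1
tcp_pos: [0.6453, 0.0965, 0.0592]
orientation: [3.121, 0.355, 0.001]
contact_force: [-0.7, 0.5, 2.2]
finger_gap: 0.125
grasp_force: 59.5
```

Touchdown: the vertical force went from −2.1 to +2.2 N at the original grasp height. Releasing and retreating straight up.

Call:
{"op": "move_arm", "data": {"targets": "0 0 0 0 0 0 1.8;0 0 0 0 0 0 2.5;0 0 0 0 0 0 4;0 0 0 0 0 0 4;0 0 0 0 0 0 4;0 0 -1 0 0 0 4;0 0 -4 0 0 0 4;0 0 -9 0 0 0 4;0 0 -14 0 0 0 4;0 0 -14 0 0 0 4"}}

```text
time: 13.35
tcp_pos: [0.6466, 0.0965, 0.2039]
orientation: [3.12, 0.355, 0.014]
contact_force: [-0.1, 0.3, -0.2]
finger_gap: 0.467
grasp_force: 0.0
```

```bash
python3 - <<'E'
from h import *
a=capture("top");w=capture("wrist")
f=lambda i:cv2.resize(i,(390,290),interpolation=2)
cv2.imwrite("pics/w6.png",np.hstack([f(a),f(w)])[:,:,::-1])
E
```

```text
(no output)
```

View pics/w6.png

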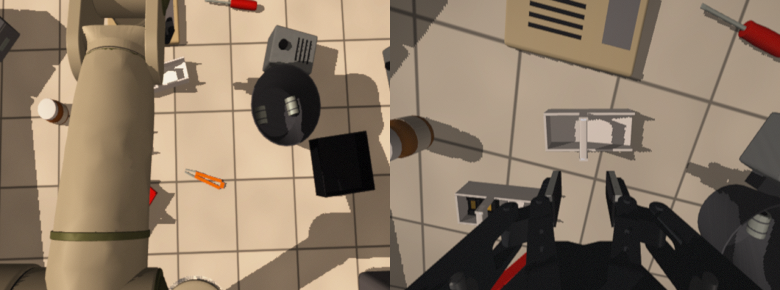

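The tote stands upright and empty where it began (wrist view (588,134)), the gripper is clear, and both housings are in the hopper. Handing in.

```bash
python3 -c "
from rig import *
print(sign_off())"
```

```text
the job is handed in; nothing more can be done
None
```

Both chrome housings are in the hopper, the empty tote stands upright back at its place with the gripper clear, and the job was handed in at about 13.5 s; the hand-in did not report a verdict.

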